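Park the edging stone's guard gate on its stay

TASK

Open the green guard gate in front of the edging stone and park it: by the black knob lift the latch bar up over its brass catch, swing the gate out, and where the red stop of the stay halts it let the bar drop fully back into the stay's notch, so that the gate is locked open, then let go. Feel for the notch and never force the bar hard against the catch or the stay. Leave the two brown lenses, the lens clock and the screwdriver where they lie.

Things in the scene. Friction and masses are not known exactly. Their poses are not given: they have to be found in the camera images.
- edger: Copper edging-stone machine, fixed. Origin: on the gate's vertical hinge axis at bench level, z up. The shut gate runs from it along -y. Housing (98 mm high, its stone wheel 140 mm) is at x = 40 to 210 mm; the gate opens to the -x side. A curved rail (top 86 mm up, radius 185 mm about the hinge) runs under the bar's end and carries the brass catch, then the stay.
- catch (a point): Fixed brass catch on the rail at gate angle 0, 185 mm from the hinge: a slot 17 mm wide for the bar's end; the point is the middle of its floor, 116 mm up. On the opening (-x) side its lip stands 14 mm above the underside of the resting bar's end, so the bar must be lifted past 0.09 rad; the back wall is higher.
- stay_land (a point): Point on the rail's arc at gate angle 0.8 rad, 128 mm up. The stay, a block clamped on the rail, always has its level brass top here (bar rests at 0.06 rad on it). Onward the top ends in a 17 mm notch where the bar drops to 0, with a red rubber-faced stop (162 mm high, too high for the bar) behind. The notch's middle is anywhere from 0.90 to 1.20 rad, not measured: feel for it.
- gate (a joint): Angle of the green guard gate about its upright hinge, rad: 0 shut, growing as it opens to 1.5; at angle a it points along (-sin a, -cos a) in the edger's x, y. Plate 5 mm thick, reaching 148 mm from the hinge, top 115 mm up. Turns lightly (about 0.5 N at the knob) and stays where left. Before the level top (92 mm long) the stay has a ramp that lifts a lowered bar.
- latch_bar (a joint): Angle of the steel latch bar on the gate, rad: 0 level (down), growing as its free end is lifted, hard stop at 0.2. Falls by its weight (about 1 N at the knob). 9 mm wide, 14 mm tall, along the gate's top edge, underside 118 mm up; pivot 30 mm from the gate's hinge, 125 mm up; its 12 mm round end reaches 214 mm from the hinge. In the notch it reads 0.
- knob (a point): Upright round black knob on the latch bar, 16 mm across, standing 39 mm above the bar's top; its top is 171 mm up when the bar is down. The point is on its axis 12 mm below its top, 140 mm from the gate's hinge. z axis: along the knob; x: square to the gate; y: along the bar towards the hinge. Free room for fingers on both sides of the gate.
- lens_a_mid (a point): One of two round smoky brown spectacle lenses, 70 mm across and 9.5 mm thick, lying loose on the bench; the point is its middle. Leave it.
- lens_b_mid (a point): The other brown lens, same size, likewise.
- gauge_mid (a point): The lens clock: a round aluminium dial gauge, about 58 mm across and 16 mm high, with three pins on its edge, lying on the bench; the point is its middle. Leave it.
- driver_mid (a point): A small brass screwdriver, 130 mm long, lying on the bench; the point is near its middle. Leave it.

How it is judged:
By the outcome, as a careful person would: the job done as asked, in the order asked, and still so for the second after the job is handed in, with the robot touching nothing.
It also fails if it takes over 51 s, if anything falls off the work surface, if the arm or the gripper's body presses on something with over 40 N, if the wrist force passes 120 N, or if a joint passes its speed limit or range.

ROBOT

A 6-joint arm with a two-finger parallel gripper is mounted at the origin on the work surface. World frame = base frame: x ahead of the robot, y to its left, z up, the work surface at z = 0. Lengths are in m, angles in rad, forces in N, time in s.
With the tool pointing down it reaches from about 0.3 to 0.85 m from the base axis. Payload 5.4 kg.
Tool frame: the origin (TCP) lies midway between the tips of the shut fingers; the grasp point (between the pads) lies 19 mm behind it; z points along the fingers, y is the direction in which the jaws open and shut (so a half turn about z gives the same grasp; the last joint's range is limited). The gripper opens to 85 mm and grips with 20 to 120 N. Pads are 22 mm wide; open, the fingers measure 114 mm over their backs; the gripper's body (76 mm by 85 mm) begins 54 mm behind the grasp point. The pads swing forward as they close: fully open they stand 13 mm farther back than shut.
Start: joints at [0.902, 0.158, 1.597, -0, 1.386, -0.21], TCP at [0.255, 0.516, 0.231] pointing down, gripper open.
Joint ranges: [-2.91, 2.91], [-0.94, 2.29], [0.18, 2.7], [-1.29, 4.43], [0.17, 2.64], [-3, 3]. Speed limits (rad/s): [2.57, 2.57, 3.14, 3.14, 3.14, 3.14].

INTERFACE

Orientations are given as [roll, pitch, yaw] about the fixed x, y, z axes, in that order (R = Rz(yaw) Ry(pitch) Rx(roll)).
In Python, from plant import sensors, cams, workorder gives the robot as it stands.
- The arm moves only by the shell command python3 -m inch 'ROWS' [OPENING]. ROWS is text: rows parted by semicolons, each of 4 numbers parted by spaces: the shift along the world's x, y, z as a fraction of full scale, then the turn about the world's z as a fraction of full scale. In form: x y z roll; .... A call has 1 to 10 rows; each row shifts and turns the commanded pose from where the row before left it; what a row does not reach is not made up. Full scale, the value 1, is 15 cm for a shift and 90 degrees for a turn. A row lasts 1/8 s, in which the tool goes at most 62.5 mm and 10.7 degrees, less where a joint would pass 70% of its speed; a pose out of reach is approached as far as the arm can. A call with a number of a shift or a turn outside -1 to 1 is refused whole. A call with a gripper value outside its range is refused whole. OPENING is the opening, from -1 (shut) to 1 (fully open), set as the call begins (- or left out, the last holds). The fingers move at their own pace and stop on an object; the grip force is fixed at half the most. Time passes only in rows, so rows that do not move let the fingers close. It gives the time, the measured TCP pose, the force and the opening at its end, in the units of the state.
- sensors.read_state(): the state, without advancing time (a new reading comes with each control period).
- cams.capture(name): name is "scene" or "top"; returns a dict with "color" (384x512x3 uint8, red, green, blue), "camera_matrix" (3x3 intrinsics, pixels), "origin" and "orientation" of the camera in the world. Camera axes: x right, y up, looking along -z (the intrinsics and any distortion apply to the point x, -y, -z); pixel columns grow to the right and rows downward; lengths in m; the calibration is good to about 2 mm. A picture is of the moment at which its call begins. There is no depth.
- workorder.sign_off(): hands the job in, once; it reports no verdict.
Trained networks look in a picture, given as the dict that the camera call returned (one of the last four; its "shot" number tells which), for a name from the list of things; names that differ only in an ending like _2 or _b are one class to them, and where a whole thing is asked for, a point or a joint stands for the part that bears it (a point fixed in the world has none). Each returns a list of dicts, best first, with "score" (0 to 1); they miss things now and then, are a little off and sometimes report something else, mostly with a low value. They report only what shows in the picture. A call takes as long as a camera call.
- cams.look_for(picture, target): "rect" ([left, top, right, bottom] in pixels, round what is visible of it).
- cams.place_of(picture, target): "centre" ([column, row] in pixels: a listed point, or the origin of a listed thing).
The state is a dict: "clock": time; "joints": joint angles; "qd": joint speeds; "tau": joint torques, N m; "tcp_pos": TCP position; "eef_rot": TCP orientation; "wrist_force": force on the tool from outside, world axes, zero at the start; "moment": the same for the moment, N m; "grip_width": opening from 0.0 (shut) to 1.0 (fully open).
Only numpy, scipy, OpenCV 4.12 (cv2) and the standard library are available. Lean on these libraries where they do the work, as an engineer would, in place of code of your own. Each camera call takes 0.05 s, during which the arm holds its last target.

## Working session

There is one attempt and no reset: what is moved stays moved. The work goes in short steps, Python scripts to look and compute and a shell command to move; the robot and the scene stay as the last step left them, time stands still between calls to the robot, and variables do not carry over. Pictures are saved under pics/ and viewed, and the job is handed in when it is done.

```bash
ls; mkdir -p pics
python3 - <<'E'
from plant import sensors,cams
import cv2,numpy as np
s=sensors.read_state();print(s)
for n in("scene","top"):
    p=cams.capture(n);cv2.imwrite(f"pics/{n}0.png",p["color"][:,:,::-1])
    print(n,p["camera_matrix"],p["origin"],p["orientation"],[k for k in p])
    for t in("edger","catch","stay_land","gate","knob","lens_a_mid","gauge_mid","driver_mid"):
        print(t,[(np.round(d["centre"],1),round(d["score"],2)) for d in cams.place_of(p,t)][:3])
E
```

```text
pics
{'clock': 0.0, 'joints': array([ 9.01890870e-01,  1.59083923e-01,  1.59824041e+00,  3.71291229e-06,
        1.38621092e+00, -2.10096922e-01]), 'qd': array([-0.00041268, -0.00035753, -0.00039624, -0.00212856,  0.00176602,
        0.00131525]), 'tau': array([ 1.61536136e-04, -3.96008492e+01, -3.31425905e+01, -2.21843629e-04,
        8.68175179e-03,  2.53962730e-05]), 'tcp_pos': array([0.25428688, 0.51503812, 0.23029322]), 'eef_rot': array([-3.13969353e+00, -4.08706814e-04,  2.68278305e+00]), 'wrist_force': array([-0.03015529, -0.39998804,  0.03522181]), 'moment': array([-0.00913978, -0.00165978, -0.00883153]), 'grip_width': 1.0014175956112081}
scene [[371.76483317   0.         258.16138333]
 [  0.         371.76483317 182.31143093]
 [  0.           0.           1.        ]] [ 1.21990272 -0.18302791  0.56800823] [0.99738952 0.01874217 1.18192872] ['color', 'camera_matrix', 'origin', 'orientation', 'shot']
edger [(array([261.5, 227.6]), 0.81), (array([281.8, 192.9]), 0.18)]
catch [(array([177.1, 212.9]), 0.61)]
stay_land [(array([184.7, 174. ]), 0.74)]Traceback (most recent call last):
  File "<stdin>", line 8, in <module>
ValueError: it knows: catch, driver_mid, edger, gauge_mid, knob, lens_a_mid, lens_b_mid, stay_land
```

```bash
cat > h.py <<'E'
import numpy as np,cv2
from scipy.spatial.transform import Rotation as R
def ray(p,uv):
    K=np.array(p["camera_matrix"]);d=np.linalg.inv(K)@[uv[0],uv[1],1]
    d=R.from_euler("xyz",p["orientation"]).as_matrix()@np.array([d[0],-d[1],-d[2]])
    return np.array(p["origin"]),d/np.linalg.norm(d)
def atz(p,uv,z):
    o,d=ray(p,uv);return o+d*(z-o[2])/d[2]
def proj(p,X):
    c=R.from_euler("xyz",p["orientation"]).as_matrix().T@(np.array(X)-p["origin"])
    q=np.array(p["camera_matrix"])@[c[0],-c[1],-c[2]];return q[:2]/q[2]
def tri(rs):
    A=0;b=0
    for o,d in rs:
        M=np.eye(3)-np.outer(d,d);A=A+M;b=b+M@o
    X=np.linalg.solve(A,b);return X,[np.linalg.norm((np.eye(3)-np.outer(d,d))@(X-o)) for o,d in rs]
E
python3 - <<'E'
from plant import sensors,cams
from h import *
ps={}
for n in("scene","top"):
    p=cams.capture(n);ps[n]=p
    cv2.imwrite(f"pics/{n}0.png",cv2.resize(p["color"][:,:,::-1],(768,576)))
    print(n,p["camera_matrix"][0],p["origin"],p["orientation"])
for t in("edger","catch","stay_land","knob","lens_a_mid","gauge_mid","driver_mid"):
    r=[]
    for n in ps:
        l=cams.place_of(ps[n],t); print(t,n,[(np.round(d["centre"],1),round(d["score"],2)) for d in l][:3])
        if l:r.append(ray(ps[n],l[0]["centre"]))
    if len(r)==2:print("   ",tri(r))
E
```

```text
scene [371.76483317   0.         258.16138333] [ 1.21990272 -0.18302791  0.56800823] [0.99738952 0.01874217 1.18192872]
top [424.87141146   0.         258.80385452] [0.54461066 0.06600532 1.05050661] [ 0.03623586  0.01677451 -1.56141729]
edger scene [(array([279.7, 191.1]), 0.7), (array([261.4, 228.1]), 0.61)]
edger top [(array([259.3, 183.6]), 0.67)]
    (array([0.60205904, 0.09532774, 0.10657178]), [np.float64(0.015461716074071171), np.float64(0.015461716074071173)])
catch scene [(array([177.8, 215.2]), 0.74), (array([180.8, 174.1]), 0.21)]
catch top [(array([346.9, 171.5]), 0.72), (array([378. , 158.3]), 0.39)]
    (array([ 0.6223444 , -0.11406253,  0.11992713]), [np.float64(0.0036520507178450395), np.float64(0.003652050717845023)])
stay_land scene [(array([181.9, 176.9]), 0.71)]
stay_land top [(array([329.9, 235.6]), 0.97)]
    (array([ 0.48226838, -0.07630817,  0.11905981]), [np.float64(0.0024055796424183305), np.float64(0.0024055796424182906)])
knob scene [(array([198.8, 194.6]), 0.77)]
knob top [(array([329.6, 172.6]), 0.88)]
    (array([ 0.61731483, -0.06909107,  0.15347319]), [np.float64(0.001427203169799195), np.float64(0.001427203169799181)])
lens_a_mid scene [(array([281.2, 193. ]), 0.64)]
lens_a_mid top [(array([223.8, 227.8]), 0.75)]
    (array([0.49224697, 0.16885585, 0.01246626]), [np.float64(0.0005101985571588177), np.float64(0.0005101985571588743)])
gauge_mid scene [(array([136. , 238.6]), 0.93)]
gauge_mid top [(array([375.9, 226. ]), 0.68)]
    (array([ 0.49921039, -0.20700991, -0.00780573]), [np.float64(0.0005738345722097207), np.float64(0.0005738345722097487)])
driver_mid scene [(array([343.7, 197.8]), 0.68)]
driver_mid top [(array([164.4, 200.6]), 0.55)]
    (array([ 0.55778861,  0.31995478, -0.00382276]), [np.float64(0.0010543327293203767), np.float64(0.0010543327293203667)])
```

View pics/scene0.png

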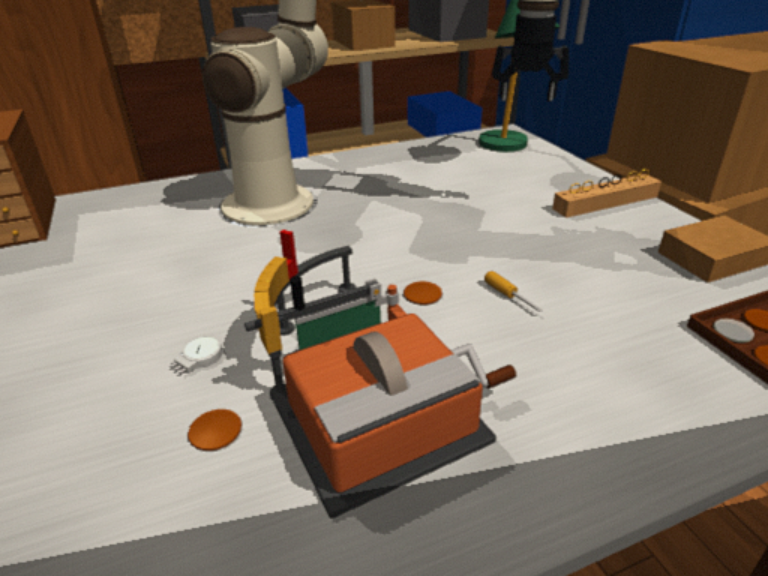

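View pics/top0.png

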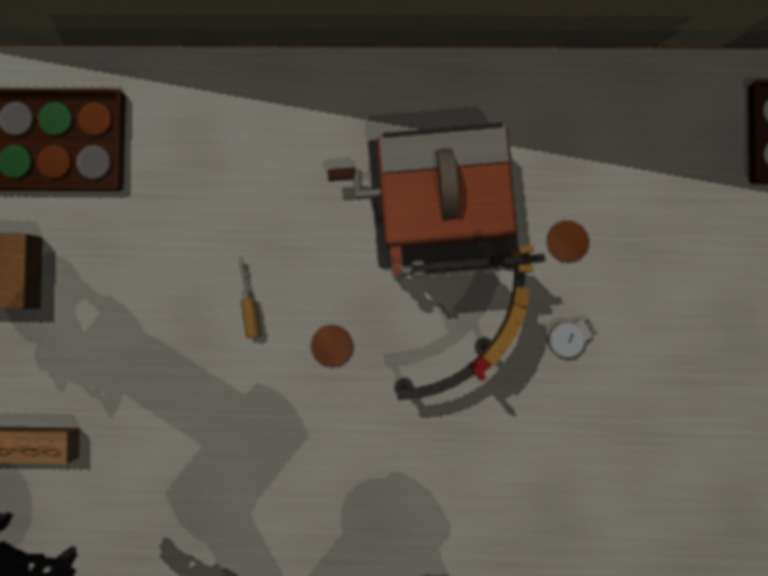

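The scene view shows the edger at about (385,410), with the shut gate and bar running from (390,295) to (250,322) and the red stop at (290,255). In the top view the hinge is near (397,260), the knob near (494,259), the catch near (525,260), the red stop at (481,368), and the stay is the yellow arc. Next I'll fit the edger pose.

Run:
```python
from plant import sensors,cams
from h import *
from scipy.optimize import least_squares
ps={n:cams.capture(n) for n in("scene","top")}
obs=[]
L={"catch":lambda:(0,-.185,.116),"stay_land":lambda:(-.185*np.sin(.8),-.185*np.cos(.8),.128),"knob":lambda:(0,-.140,.159),"edger":lambda:(0,0,0)}
for t in L:
    for n in ps:
        for d in cams.place_of(ps[n],t)[:1 if t!="edger" else 0]: obs.append((t,n,np.array(d["centre"])))
def W(q,X):
    c,s=np.cos(q[2]),np.sin(q[2]);return np.array([q[0]+c*X[0]-s*X[1],q[1]+s*X[0]+c*X[1],X[2]])
f=lambda q:np.concatenate([proj(ps[n],W(q,L[t]()))-uv for t,n,uv in obs])
r=least_squares(f,[.61,.07,0.1],loss="soft_l1")
print(r.x,np.sqrt(r.cost));
for o,e in zip(obs,f(r.x).reshape(-1,2)):print(o[0],o[1],o[2].round(1),e.round(1))
q=r.x
print("hinge",W(q,(0,0,0)),"knob",W(q,(0,-.14,.159)))
# red pixels -> gate angle
for n in ps:
    im=ps[n]["color"].astype(int);m=(im[...,0]>110)&(im[...,1]<45)&(im[...,2]<60)
    print(n,m.sum()); 
    if m.sum():
        v,u=np.nonzero(m);print(u.min(),u.max(),v.min(),v.max(),u.mean(),v.mean())
        if n=="top":
            for z in(.162,):
                for (a,b) in zip(u,v):
                    X=atz(ps[n],(a,b),z)-W(q,(0,0,z));th=np.arctan2(X[1],X[0])-q[2];a_=(-np.pi/2-th);print(a,b,im[b,a],round(a_,3),round(np.hypot(X[0],X[1]),3))
o=ps["top"]["color"][:,:,::-1]
o=o.copy()
def dr(n,o):
    for a in np.arange(0,1.5,.1):
        for rr in(.185,):
            uv=proj(ps[n],W(q,(-rr*np.sin(a),-rr*np.cos(a),.128)));cv2.circle(o,tuple(int(round(x*3)) for x in uv),3,(0,255,0) if abs(a-.8)>.01 else (255,0,255),-1)
    for X in((0,0,.118),(0,-.14,.171),(0,-.14,.132),(0,-.214,.125),(.04,0,.098),(.04,-.14,.098)):
        uv=proj(ps[n],W(q,X));cv2.circle(o,tuple(int(round(x*3)) for x in uv),3,(255,255,0),-1)
for n in ps:
    o=cv2.resize(ps[n]["color"][:,:,::-1],None,fx=3,fy=3,interpolation=2).copy();dr(n,o)
    u,v=(proj(ps[n],W(q,(-.07,-.1,.1)))*3).astype(int)
    cv2.imwrite(f"pics/fit_{n}.png",o[max(0,v-260):v+260,max(0,u-300):u+300])
print(q)
```

```text
[0.59537435 0.06970729 0.14954569] 3.221340560031028
catch scene [179.9 216.8] [0.5 0.1]
catch top [347.  173.9] [ 0.8 -2.2]
stay_land scene [182.1 178.3] [-0.1 -4.3]
stay_land top [332.4 236.8] [-0.2 -1.1]
knob scene [198.9 195.4] [ 0.4 -3.4]
knob top [329.  171.2] [1.5 1.9]
hinge [0.59537435 0.06970729 0.        ] knob [ 0.6162328  -0.06873015  0.159     ]
scene 62
187 197 154 183 193.24193548387098 169.03225806451613
top 0
[0.59537435 0.06970729 0.14954569]
```

View pics/fit_scene.png

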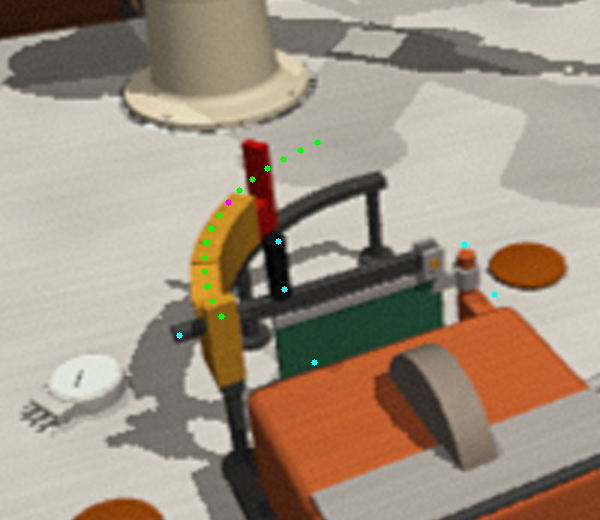

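View pics/fit_top.png

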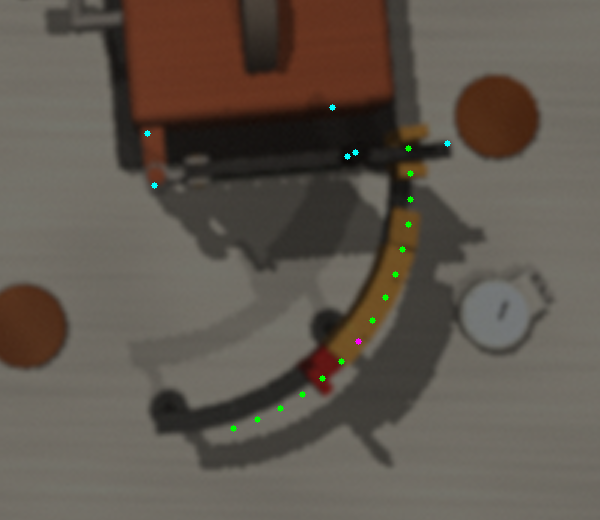

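The overlay's yaw is off: the bar line in the top view slopes about 0.09 rad, against 0.15 in the fit. I'll zoom in and refit from hand-picked points.

Run:
```python
from plant import cams
import cv2,numpy as np
for n,(u,v,w,h) in {"top":(255,145,115,130),"scene":(150,145,130,100)}.items():
    p=cams.capture(n);c=p["color"][v:v+h,u:u+w,::-1]
    k=6 if n=="scene" else 4.5
    c=cv2.resize(c,None,fx=k,fy=k,interpolation=cv2.INTER_CUBIC)
    c=np.clip(c.astype(float)*(1.7 if n=="top" else 1),0,255).astype(np.uint8)
    for i in range(0,w,10):
        cv2.putText(c,str(u+i),(int(i*k),10),0,.35,(255,0,0),1);cv2.line(c,(int(i*k),0),(int(i*k),c.shape[0]),(200,200,0) ,1) if i%20==0 else 0
    for i in range(0,h,10):
        cv2.putText(c,str(v+i),(0,int(i*k)),0,.35,(255,0,0),1);cv2.line(c,(0,int(i*k)),(c.shape[1],int(i*k)),(200,200,0),1) if i%20==0 else 0
    cv2.imwrite(f"pics/z_{n}.png",c)
```

```text
(no output)
```

View pics/z_top.png

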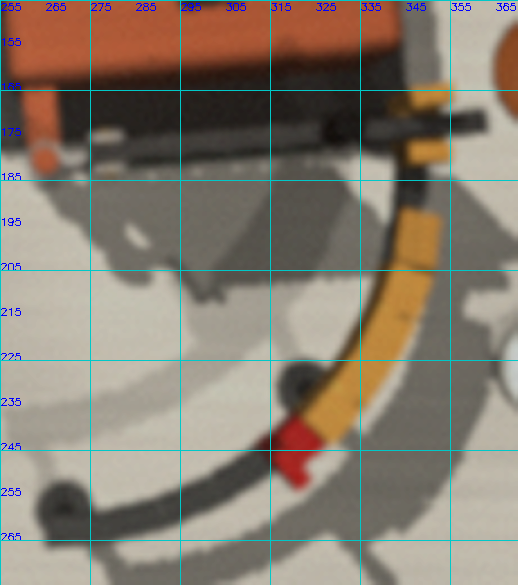

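View pics/z_scene.png

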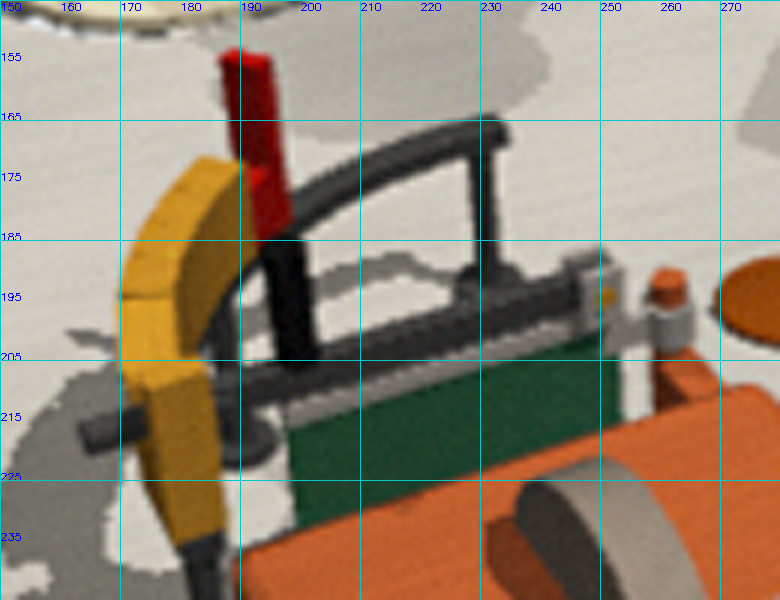

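```bash
cat > fit.py <<'E'
from h import *
from scipy.optimize import least_squares
def W(q,X):
    c,s=np.cos(q[2]),np.sin(q[2]);return np.array([q[0]+c*X[0]-s*X[1],q[1]+s*X[0]+c*X[1],X[2]])
E
python3 - <<'E'
from plant import cams
from fit import *
ps={n:cams.capture(n) for n in("scene","top")}
P=[("top",(265,180.1),None),("scene",(261.3,191.5),None),
("top",(363.2,171.7),(0,-.213,.128)),("top",(329.4,173.9),(0,-.14,.171)),("top",(277.2,178.3),"line"),("top",(350.1,172.8),(0,-.185,.13)),
("scene",(164.7,217.8),(0,-.213,.125)),("scene",(197.2,184.5),(0,-.14,.171)),("scene",(199.5,206.3),(0,-.14,.132)),("scene",(197.5,215.8),(.0025,-.148,.115)),("scene",(250.8,194.5),(.012,-.03,.125)),
("top",(276,261.7),"ring"),("top",(306,251.7),"ring"),("top",(346,187),"ring")]
def f(q):
    r=[]
    for n,uv,X in P:
        if X is None: r+=list(proj(ps[n],W(q,(0,0,q[3])))-uv)
        elif isinstance(X,str):
            z=.125 if X=="line" else .086
            d=atz(ps[n],uv,z)[:2]-q[:2]
            if X=="ring": r+=[(np.hypot(*d)-.185)*420,0]
            else: r+=[(d@[np.cos(q[2]),np.sin(q[2])])*420,0]
        else: r+=list(proj(ps[n],W(q,X))-uv)
    return np.array(r)
r=least_squares(f,[.61,.07,.1,.11],loss="soft_l1");q=r.x;print(q)
for p,e in zip(P,f(q).reshape(-1,2)):print(p,e.round(1))
np.save("q.npy",q)
print("knob",W(q,(0,-.14,.159)))
def ang(n,uv,z):
    d=atz(ps[n],uv,z)[:2]-q[:2];a=-np.pi/2-(np.arctan2(d[1],d[0])-q[2]);return (a+np.pi)%(2*np.pi)-np.pi,np.hypot(*d)
t=lambda x,y:(255+x/4.5,145+y/4.5)
for nm,uv,z in(("stay begin",t(420,213),.1),("ramp end",t(415,268),.128),("brass end",t(312,428),.128),("red lo",t(320,458),.128),("red top near",t(308,472),.162),("red tip",t(298,487),.162)):
    print(nm,ang("top",uv,z))
s=lambda x,y:(150+x/6,145+y/6)
for nm,uv,z in(("red top L",s(222,58),.162),("red top R",s(270,58),.162),("brass end outer",s(200,157),.128),("brass end inner",s(243,165),.128),("ramp outer",s(120,294),.128),("ramp inner",s(175,296),.128)):
    print(nm,ang("scene",uv,z))
E
```

```text
[0.60341273 0.06858871 0.09025704 0.11423431]
('top', (265, 180.1), None) [-0.  -0.1]
('scene', (261.3, 191.5), None) [0.4 0. ]
('top', (363.2, 171.7), (0, -0.213, 0.128)) [-0.3 -0.2]
('top', (329.4, 173.9), (0, -0.14, 0.171)) [ 3.  -1.2]
('top', (277.2, 178.3), 'line') [0.3 0. ]
('top', (350.1, 172.8), (0, -0.185, 0.13)) [ 0.1 -0.3]
('scene', (164.7, 217.8), (0, -0.213, 0.125)) [-0.4 -0.8]
('scene', (197.2, 184.5), (0, -0.14, 0.171)) [0.3 2.6]
('scene', (199.5, 206.3), (0, -0.14, 0.132)) [ 0.1 -3. ]
('scene', (197.5, 215.8), (0.0025, -0.148, 0.115)) [-0.3 -3.9]
('scene', (250.8, 194.5), (0.012, -0.03, 0.125)) [ 0.8 -0.5]
('top', (276, 261.7), 'ring') [-0.2  0. ]
('top', (306, 251.7), 'ring') [0. 0.]
('top', (346, 187), 'ring') [-0.4  0. ]
knob [ 0.61603157 -0.07084143  0.159     ]
stay begin (np.float64(0.22469673067149332), np.float64(0.18777949444945136))
ramp end (np.float64(0.37725001094302435), np.float64(0.1859361547928833))
brass end (np.float64(0.8778221546773901), np.float64(0.18316723745031208))
red lo (np.float64(0.9152110914599767), np.float64(0.19616765625333252))
red top near (np.float64(0.966568129770252), np.float64(0.19188588483033642))
red tip (np.float64(1.0075191296238177), np.float64(0.19445518663178318))
red top L (np.float64(0.9407856942275963), np.float64(0.18974301765418866))
red top R (np.float64(0.9850382741750243), np.float64(0.17309621857469878))
brass end outer (np.float64(0.840462065528552), np.float64(0.19227605328081648))
brass end inner (np.float64(0.8414466448141855), np.float64(0.17358860673335666))
ramp outer (np.float64(0.35388384104470205), np.float64(0.19378098924290818))
ramp inner (np.float64(0.3298893865843855), np.float64(0.17462073126473276))
```

The fit is now consistent to within 1 px. The hinge is at (0.603, 0.069) with yaw 0.090, and the knob point is at (0.616, −0.071, 0.159). The brass top ends at about 0.85 rad and the red face is near 0.94, so the notch should be around 0.9. Moving above the knob with the gripper half open.

```bash
python3 -m inch '0.2 -0.326 0 -0.054;0.2 -0.326 0 -0.054;0.2 -0.326 0 -0.054;0.2 -0.326 0 -0.054;0.2 -0.326 0 -0.054;0.2 -0.326 0 -0.054;0.2 -0.326 0 -0.054;0.2 -0.326 0 -0.054;0.2 -0.326 0 -0.054;0.2 -0.326 0 -0.054' 0.0
```

```text
clock: 2.95
tcp_pos: [0.5555, 0.0247, 0.2315]
eef_rot: [3.141, 0.0, 1.832]
wrist_force: [0.9, 0.6, 1.0]
grip_width: 0.498
```

```bash
python3 -m inch '0.2 -0.32 0 -0.054;0.2 -0.32 0 -0.054;0 0 0 0;0 0 0 0'
python3 - <<'E'
from plant import cams
import cv2,numpy as np
for n,(u,v,w,h) in {"top":(285,115,100,100),"scene":(150,105,130,120)}.items():
    p=cams.capture(n);c=cv2.resize(p["color"][v:v+h,u:u+w,::-1],None,fx=5,fy=5,interpolation=2)
    if n=="top":c=np.clip(c*1.7,0,255).astype(np.uint8)
    cv2.imwrite(f"pics/a_{n}.png",c)
E
```

```text
clock: 3.45
tcp_pos: [0.6144, -0.0692, 0.231]
eef_rot: [-3.141, -0.001, 1.665]
wrist_force: [0.1, 1.0, 0.2]
grip_width: 0.496
```

View pics/a_scene.png

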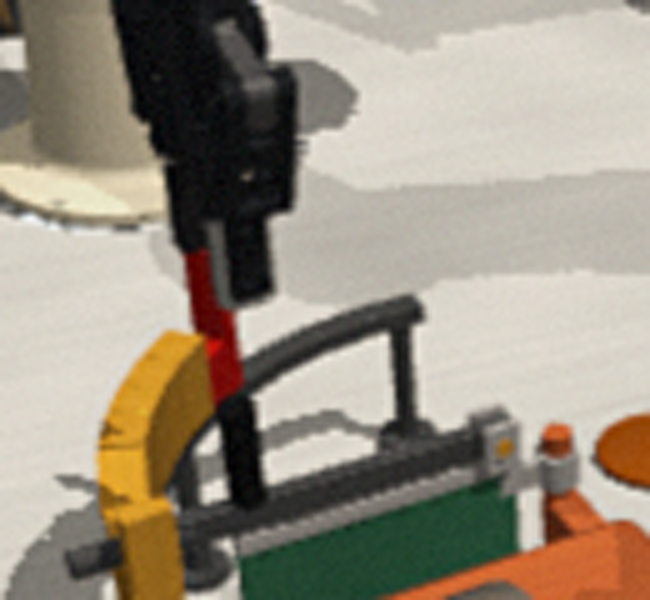

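View pics/a_top.png

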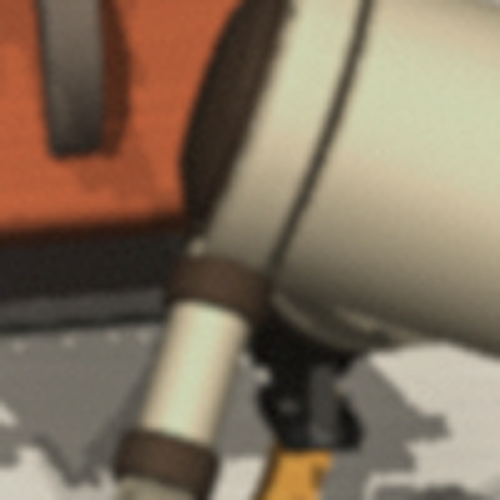

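The scene view shows the fingers above the knob in line with it, at about (245,290) over (240,450). The arm hides the knob in the top view. Descending in steps and watching the force.

```bash
python3 -m inch '0.01 -0.01 -0.15 -0.003;0 0 -0.15 0;0 0 -0.1 0;0 0 0 0'; python3 -m inch '0 0 -0.1 0;0 0 -0.09 0;0 0 0 0;0 0 0 0'
python3 - <<'E'
from plant import cams
import cv2,numpy as np
for n,(u,v,w,h) in {"scene":(150,105,130,120)}.items():
    p=cams.capture(n);c=cv2.resize(p["color"][v:v+h,u:u+w,::-1],None,fx=5,fy=5,interpolation=2)
    cv2.imwrite(f"pics/b_{n}.png",c)
E
```

```text
clock: 4.05
tcp_pos: [0.6152, -0.07, 0.1701]
eef_rot: [-3.139, -0.001, 1.661]
wrist_force: [0.9, 0.1, 0.4]
grip_width: 0.498
clock: 4.55
tcp_pos: [0.6163, -0.0711, 0.143]
eef_rot: [3.141, 0.0, 1.66]
wrist_force: [0.0, -0.3, 0.1]
grip_width: 0.499
```

View pics/b_scene.png

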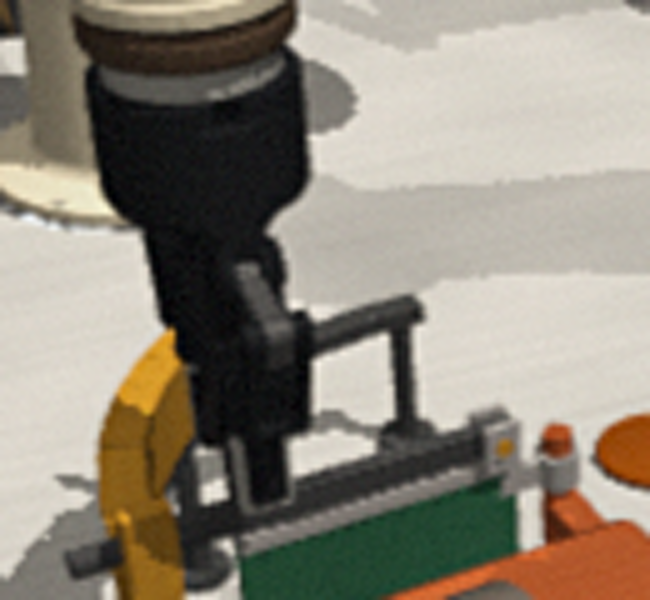

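The fingers straddle the knob at about (260,470), just above the bar. Closing the gripper.

```bash
python3 -m inch '0 0 0 0;0 0 0 0;0 0 0 0;0 0 0 0;0 0 0 0;0 0 0 0' -1
python3 - <<'E'
from plant import cams
import cv2,numpy as np
for n,(u,v,w,h) in {"scene":(150,105,130,120)}.items():
    p=cams.capture(n);c=cv2.resize(p["color"][v:v+h,u:u+w,::-1],None,fx=5,fy=5,interpolation=2)
    cv2.imwrite(f"pics/c_{n}.png",c)
E
```

```text
clock: 5.35
tcp_pos: [0.6165, -0.0711, 0.1434]
eef_rot: [3.141, 0.0, 1.66]
wrist_force: [0.5, -0.1, 5.6]
grip_width: 0.17
```

View pics/c_scene.png

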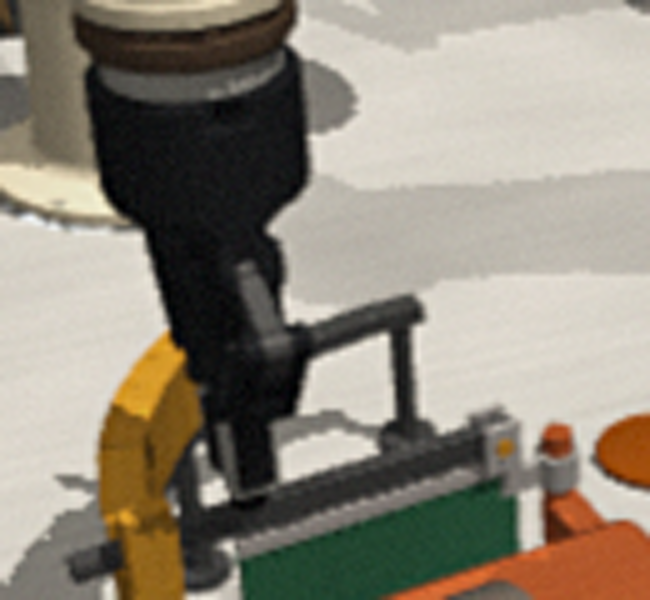

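Gripped: the reading of 0.17 is about 14.5 mm. Lifting along the bar's arc to about 0.14 rad.

```bash
python3 -m inch '0 0.007 0.025 0;0 0.009 0.025 0;0 0 0 0'; python3 -m inch '0 0.011 0.026 0;-0.003 0.012 0.026 0;0 0 0 0;0 0 0 0'
```

```text
clock: 5.78
tcp_pos: [0.6155, -0.0685, 0.1498]
eef_rot: [-3.14, -0.0, 1.661]
wrist_force: [-1.5, -2.7, -2.9]
grip_width: 0.168
clock: 6.28
tcp_pos: [0.6153, -0.0642, 0.1577]
eef_rot: [-3.141, -0.002, 1.661]
wrist_force: [-1.8, 2.4, -4.8]
grip_width: 0.172
```

Run:
```python
from plant import cams
from fit import *
q=np.load("q.npy")
p=cams.capture("scene");u,v,w,h=150,145,130,100
for th in(0,.09,.14):
    r=.03+.183*np.cos(th);z=.125+.183*np.sin(th);print(th,proj(p,W(q,(0,-r,z))).round(1))
c=cv2.resize(p["color"][v:v+h,u:u+w,::-1],None,fx=6,fy=6,interpolation=2)
cv2.imwrite("pics/d.png",c)
```

```text
0 [164.3 217. ]
0.09 [163.3 210.1]
0.14 [163.1 206.1]
```

View pics/d.png

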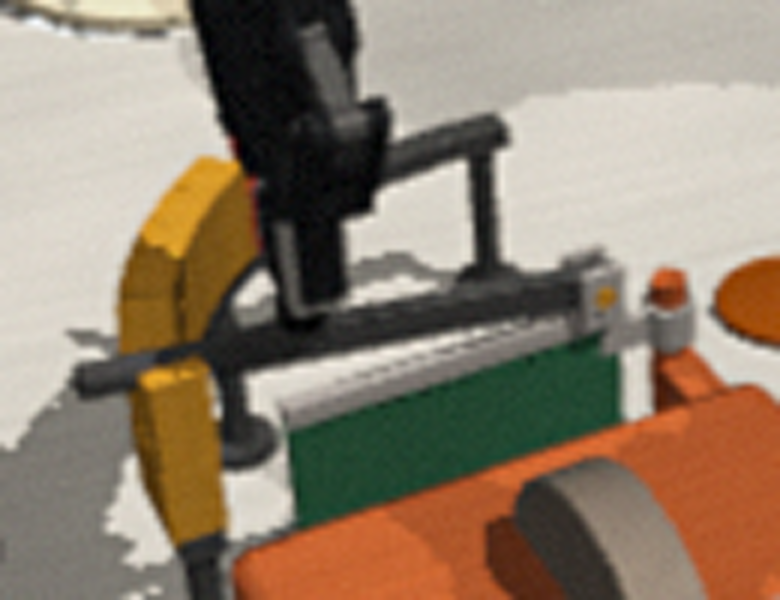

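The bar tip has risen to (85,380), about 0.12 rad. I'll raise it a little more, then swing. Computing the arc waypoints first.

```bash
python3 -m inch '0 0.008 0.015 0;0 0 0 0';python3 - <<'E'
import numpy as np
from plant import sensors
q=np.load("q.npy");p=sensors.read_state()["tcp_pos"]
d=p[:2]-q[:2];print(np.hypot(*d),q[2]-(np.arctan2(d[1],d[0])+np.pi/2))
R=np.hypot(*d);a=np.array([0,.025,.07]+[.12+.068*i for i in range(11)])
P=R*np.c_[np.sin(q[2]-a),-np.cos(q[2]-a)]
for x,s,t in zip(a[1:],np.diff(P,axis=0)/.15,-np.diff(a)/(np.pi/2)):print(x.round(3),s.round(4),t.round(4))
E
```

```text
clock: 6.58
tcp_pos: [0.6154, -0.0631, 0.1597]
eef_rot: [-3.141, -0.002, 1.66]
wrist_force: [-0.5, 5.7, -8.8]
grip_width: 0.166
0.13218537244641135 -0.00022876172811829576
0.025 [-0.022  -0.0017] -0.0159
0.07 [-0.0396 -0.0017] -0.0286
0.12 [-0.0441  0.0002] -0.0318
0.188 [-0.0598  0.0038] -0.0433
0.256 [-0.0594  0.0079] -0.0433
0.324 [-0.0587  0.0119] -0.0433
0.392 [-0.0578  0.0159] -0.0433
0.46 [-0.0566  0.0197] -0.0433
0.528 [-0.0551  0.0235] -0.0433
0.596 [-0.0534  0.0272] -0.0433
0.664 [-0.0514  0.0308] -0.0433
0.732 [-0.0492  0.0342] -0.0433
0.8 [-0.0467  0.0375] -0.0433
```

```bash
python3 -m inch '-0.022 -0.0017 0 -0.016;-0.040 -0.0017 0 -0.0286;-0.044 0 0 -0.032;0 0 0 0'; python3 -m inch '-0.060 0.004 0 -0.043;-0.059 0.008 0 -0.043;-0.059 0.012 0 -0.043;0 0 0 0'
```

```text
clock: 7.08
tcp_pos: [0.5994, -0.0637, 0.1599]
eef_rot: [-3.141, -0.001, 1.54]
wrist_force: [0.4, 5.6, -9.3]
grip_width: 0.167
clock: 7.58
tcp_pos: [0.573, -0.0604, 0.1601]
eef_rot: [-3.141, -0.001, 1.338]
wrist_force: [0.9, 4.6, -9.1]
grip_width: 0.17
```

```bash
python3 -m inch '-0.058 0.016 0 -0.043;-0.057 0.020 0 -0.043;-0.055 0.0235 0 -0.043;-0.053 0.027 0 -0.043;-0.051 0.031 0 -0.043;-0.025 0.017 0 -0.022;0 0 0 0;0 0 0 0'
python3 - <<'E'
from plant import cams,sensors
from fit import *
q=np.load("q.npy");d=sensors.read_state()["tcp_pos"][:2]-q[:2];print(np.hypot(*d),q[2]-(np.arctan2(d[1],d[0])+np.pi/2))
for n,(u,v,w,h) in {"scene":(130,105,140,120),"top":(260,140,120,120)}.items():
    p=cams.capture(n);c=cv2.resize(p["color"][v:v+h,u:u+w,::-1],None,fx=5,fy=5,interpolation=2)
    if n=="top":c=np.clip(c*1.7,0,255).astype(np.uint8)
    cv2.imwrite(f"pics/e_{n}.png",c)
E
```

```text
clock: 8.57
tcp_pos: [0.5287, -0.041, 0.1608]
eef_rot: [3.141, 0.0, 0.966]
wrist_force: [-0.5, 1.7, -5.9]
grip_width: 0.171
0.13264689510781594 0.6887970449401621
```

View pics/e_scene.png

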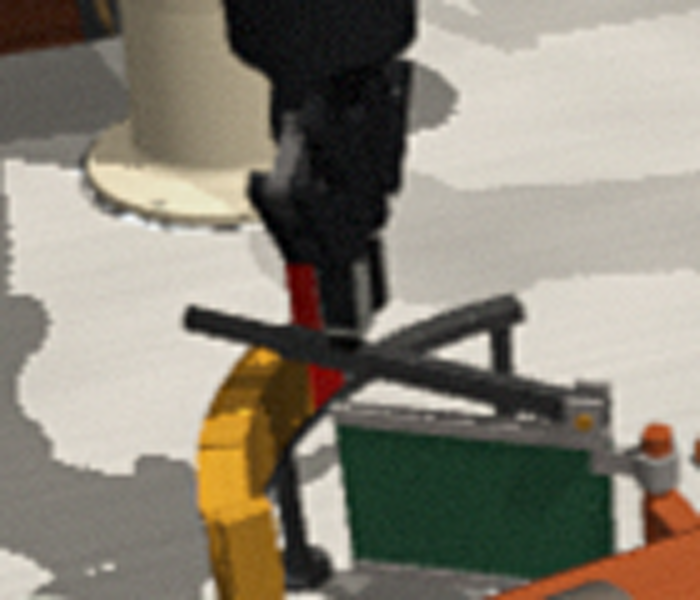

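View pics/e_top.png

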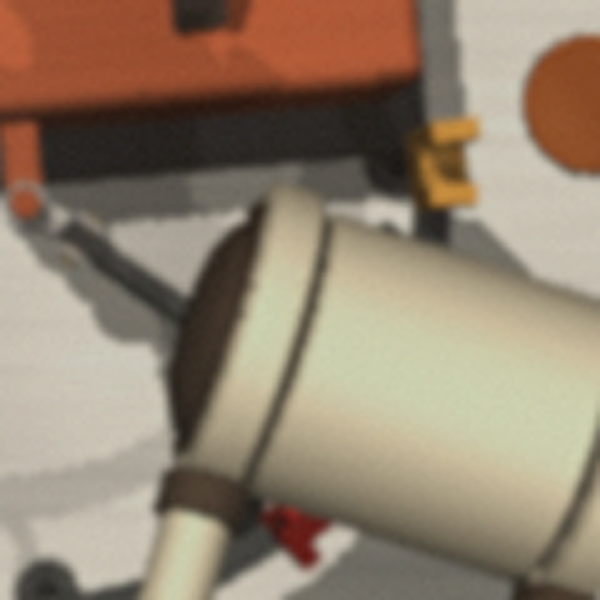

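Both views agree. The gate is at about 0.69 rad with the bar raised over the brass top, its tip at (190,318) in the scene view, and the red stop lies ahead. I'll lower the bar gently to just above the brass top, then open the fingers slightly so it rests under its own weight with the knob caged.

```bash
python3 -m inch '-0.005 -0.007 -0.020 0;-0.004 -0.006 -0.017 0;0 0 0 0'; python3 -m inch '-0.004 -0.006 -0.013 0;0 0 0 0;0 0 0 0'
```

```text
clock: 9.05
tcp_pos: [0.5281, -0.0434, 0.1561]
eef_rot: [3.138, -0.001, 0.964]
wrist_force: [-0.7, -1.4, 3.3]
grip_width: 0.162
clock: 9.43
tcp_pos: [0.5267, -0.0442, 0.1534]
eef_rot: [3.14, 0.0, 0.965]
wrist_force: [-0.8, -4.3, 4.7]
grip_width: 0.171
```

```bash
python3 -m inch '0 0 0 0;0 0 0 0;0 0 0 0;0 0 0 0' -0.4
python3 - <<'E'
from plant import cams
from fit import *
q=np.load("q.npy")
for n,(u,v,w,h) in {"scene":(130,105,140,120)}.items():
    p=cams.capture(n)
    c=cv2.resize(p["color"][v:v+h,u:u+w,::-1],None,fx=5,fy=5,interpolation=2)
    cv2.imwrite(f"pics/f_{n}.png",c)
    for a in(.65,.69,.73):
      for th in(0,.06,.15):
        r=.03+.183*np.cos(th);z=.125+.183*np.sin(th);print(a,th,((proj(p,W(q,(-r*np.sin(a),-r*np.cos(a),z)))-[u,v])*5).round(0))
E
```

```text
clock: 9.93
tcp_pos: [0.5261, -0.0433, 0.1526]
eef_rot: [-3.141, 0.0, 0.965]
wrist_force: [-0.9, 0.9, -0.1]
grip_width: 0.303
0.65 0 [189. 374.]
0.65 0.06 [186. 354.]
0.65 0.15 [184. 322.]
0.69 0 [196. 364.]
0.69 0.06 [193. 344.]
0.69 0.15 [191. 313.]
0.73 0 [204. 355.]
0.73 0.06 [201. 334.]
0.73 0.15 [199. 303.]
```

View pics/f_scene.png

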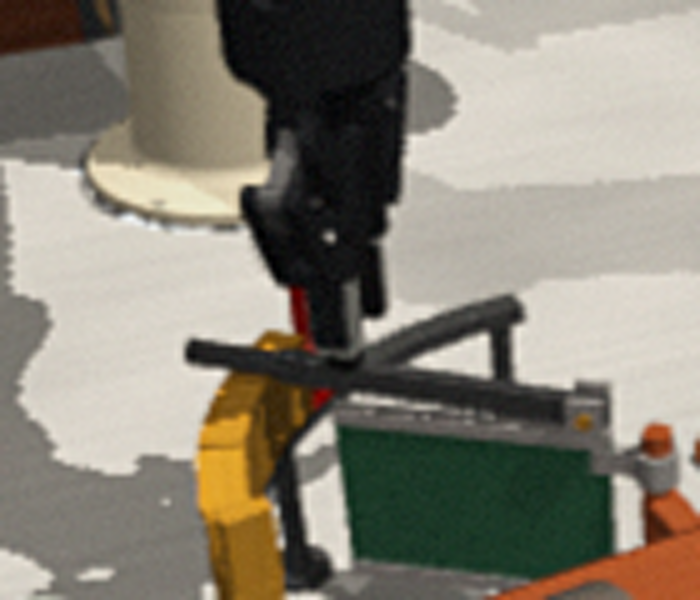

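The bar tip is at (195,350), resting on the brass top at about 0.06 rad, with the gripper force near zero. Now I'll push the caged knob gently along the arc.

```bash
python3 -m inch '-0.022 0.0165 0 -0.019;-0.022 0.0165 0 -0.019;-0.021 0.0175 0 -0.019;-0.021 0.018 0 -0.019;0 0 0 0'; python3 -m inch '-0.0105 0.009 0 -0.0095;-0.0105 0.009 0 -0.0095;0 0 0 0'
```

```text
clock: 10.6
tcp_pos: [0.5131, -0.0329, 0.1528]
eef_rot: [-3.141, -0.0, 0.845]
wrist_force: [0.4, 0.1, -0.2]
grip_width: 0.3
clock: 10.98
tcp_pos: [0.5101, -0.0304, 0.1529]
eef_rot: [-3.141, 0.0, 0.816]
wrist_force: [-0.4, -0.9, 0.0]
grip_width: 0.299
```

```bash
python3 -m inch '-0.0097 0.0093 0 -0.0095;-0.0097 0.0093 0 -0.0095;0 0 0 0'; python3 -m inch '-0.0095 0.0095 0 -0.0095;0 0 0 0';  python3 -m inch '-0.0095 0.0095 0 -0.0095;0 0 0 0'
python3 - <<'E'
from plant import cams
from fit import *
q=np.load("q.npy")
for n,(u,v,w,h) in {"scene":(130,105,140,120)}.items():
    p=cams.capture(n)
    c=cv2.resize(p["color"][v:v+h,u:u+w,::-1],None,fx=5,fy=5,interpolation=2)
    cv2.imwrite(f"pics/g_{n}.png",c)
    for a in(.82,.86,.9):
      for th in(0,.06):
        r=.03+.183*np.cos(th);z=.125+.183*np.sin(th);print(a,th,((proj(p,W(q,(-r*np.sin(a),-r*np.cos(a),z)))-[u,v])*5).round(0))
E
```

```text
clock: 11.35
tcp_pos: [0.5071, -0.0276, 0.1528]
eef_rot: [-3.141, 0.0, 0.786]
wrist_force: [0.4, 0.1, 0.8]
grip_width: 0.302
clock: 11.6
tcp_pos: [0.5057, -0.0262, 0.1528]
eef_rot: [-3.141, 0.0, 0.771]
wrist_force: [0.6, -0.3, 0.8]
grip_width: 0.296
clock: 11.85
tcp_pos: [0.5043, -0.0248, 0.1528]
eef_rot: [-3.141, 0.0, 0.756]
wrist_force: [-0.1, -0.3, 0.0]
grip_width: 0.3
0.82 0 [224. 333.]
0.82 0.06 [221. 313.]
0.86 0 [233. 325.]
0.86 0.06 [231. 304.]
0.9 0 [243. 316.]
0.9 0.06 [241. 296.]
```

View pics/g_scene.png

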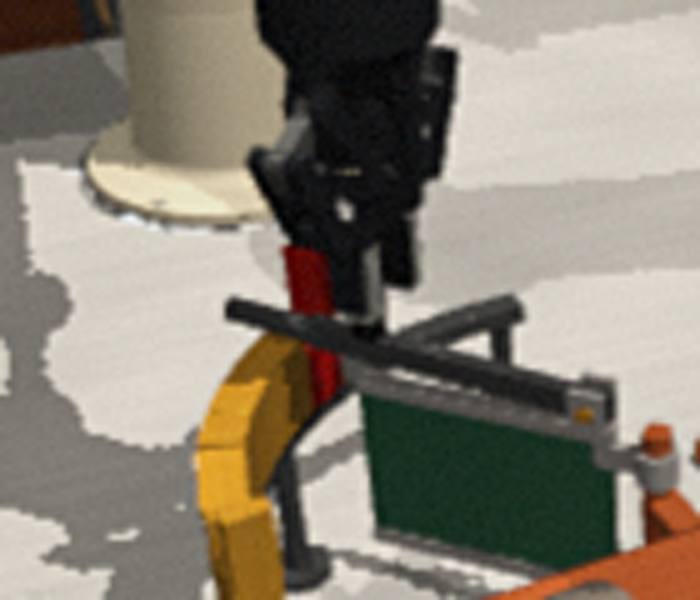

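The bar tip at (235,310) puts the gate at about 0.86 rad, still on the brass at 0.06 and right at the stop. Continuing in 1.5–2 mm steps.

```bash
python3 -m inch '-0.0093 0.0097 0 -0.0095;0 0 0 0'; python3 -m inch '-0.0068 0.0072 0 -0.007;0 0 0 0';  python3 -m inch '-0.0068 0.0072 0 -0.007;0 0 0 0'
python3 - <<'E'
from plant import cams
from fit import *
for n,(u,v,w,h) in {"scene":(130,105,140,120)}.items():
    p=cams.capture(n)
    c=cv2.resize(p["color"][v:v+h,u:u+w,::-1],None,fx=5,fy=5,interpolation=2)
    cv2.imwrite(f"pics/i_{n}.png",c)
E
```

```text
clock: 12.15
tcp_pos: [0.5029, -0.0233, 0.1527]
eef_rot: [-3.141, 0.0, 0.741]
wrist_force: [-0.1, -0.0, -0.6]
grip_width: 0.304
clock: 12.4
tcp_pos: [0.5019, -0.0222, 0.1528]
eef_rot: [-3.141, 0.0, 0.73]
wrist_force: [0.2, 0.6, 0.1]
grip_width: 0.303
clock: 12.65
tcp_pos: [0.5009, -0.0212, 0.1528]
eef_rot: [-3.141, 0.0, 0.719]
wrist_force: [0.2, -0.4, -0.9]
grip_width: 0.299
```

View pics/i_scene.png

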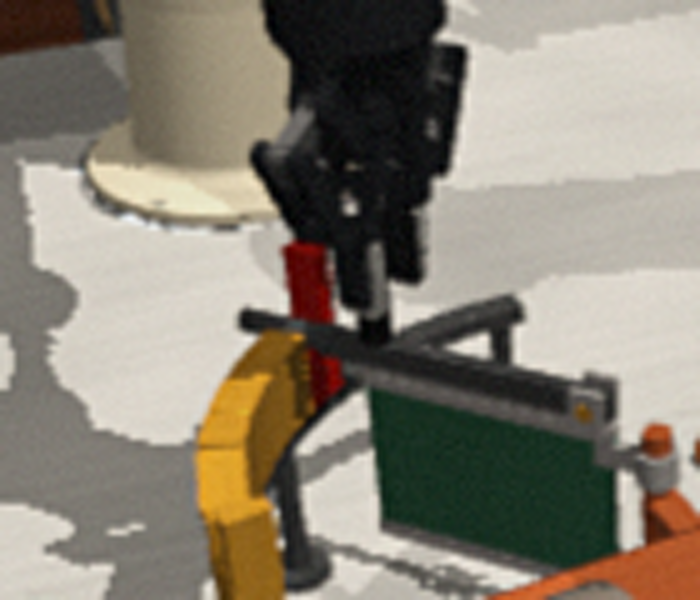

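The tip is now at (247,320), which matches bar angle 0 at about 0.905 rad, so the bar has dropped into the notch. I'll push lightly to feel for the stop.

```bash
python3 -m inch '-0.0064 0.007 0 0;0 0 0 0;0 0 0 0'; python3 -m inch '-0.0064 0.007 0 0;0 0 0 0;0 0 0 0'
```

```text
clock: 13.08
tcp_pos: [0.5001, -0.0202, 0.1529]
eef_rot: [-3.142, -0.0, 0.719]
wrist_force: [0.1, 0.5, -1.0]
grip_width: 0.302
clock: 13.45
tcp_pos: [0.4991, -0.0191, 0.1528]
eef_rot: [-3.141, 0.0, 0.719]
wrist_force: [-0.8, -0.6, -0.4]
grip_width: 0.3
```

```bash
python3 -m inch '-0.0064 0.007 0 0;0 0 0 0'; python3 -m inch '-0.0064 0.007 0 0;0 0 0 0';python3 - <<'E'
from plant import cams
from fit import *
for n,(u,v,w,h) in {"scene":(130,105,140,120)}.items():
    p=cams.capture(n)
    c=cv2.resize(p["color"][v:v+h,u:u+w,::-1],None,fx=5,fy=5,interpolation=2)
    cv2.imwrite(f"pics/j_{n}.png",c)
E
```

```text
clock: 13.7
tcp_pos: [0.4983, -0.0183, 0.1529]
eef_rot: [3.141, -0.0, 0.719]
wrist_force: [0.1, -1.4, -1.7]
grip_width: 0.299
clock: 13.95
tcp_pos: [0.4981, -0.0181, 0.153]
eef_rot: [3.138, -0.0, 0.719]
wrist_force: [4.6, -4.2, -3.2]
grip_width: 0.302
```

View pics/j_scene.png

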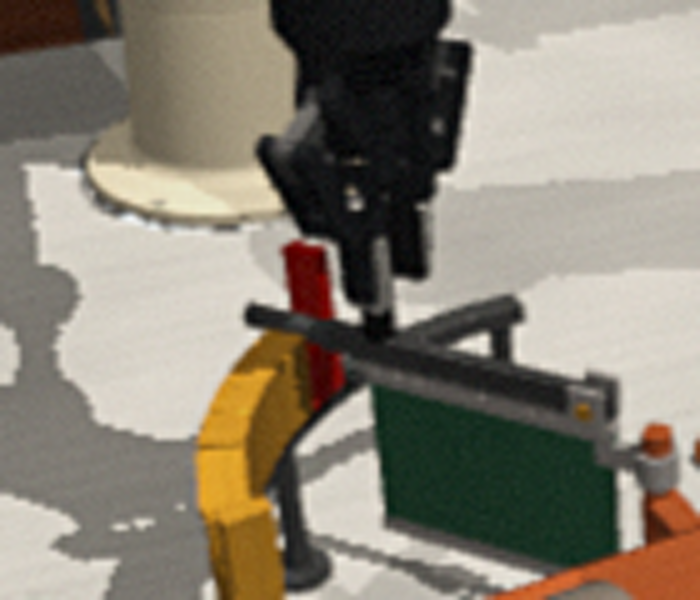

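The stop is felt: about 6 N opposing, with no more travel. The bar tip at (253,315) agrees with 0.92 rad and bar angle 0. Backing off to centre, opening and going straight up.

```bash
python3 -m inch '0.011 -0.012 0 0;0.011 -0.012 0 0;0 0 0 0'; python3 -m inch '0 0 0 0;0 0 0 0;0 0 0 0' -0.1; python3 -m inch '0 0 0.05 0;0 0 0.1 0;0 0 0.15 0;0 0 0.2 0;0 0 0.2 0;0 0 0.1 0';python3 -m inch '-0.2 0.15 0.05 0;-0.2 0.3 0 0;-0.1 0.3 0 0;0 0.3 0 0;0 0.3 0 0;0 0 0 0'
python3 - <<'E'
from plant import cams
from fit import *
q=np.load("q.npy")
for n,(u,v,w,h) in {"scene":(130,125,140,120),"top":(240,120,160,140)}.items():
    p=cams.capture(n)
    c=cv2.resize(p["color"][v:v+h,u:u+w,::-1],None,fx=4,fy=4,interpolation=2)
    if n=="top":c=np.clip(c*1.7,0,255).astype(np.uint8)
    cv2.imwrite(f"pics/k_{n}.png",c)
    for a in(.88,.9,.92,.94):
      for th in(0,.06):
        r=.03+.183*np.cos(th);z=.125+.183*np.sin(th);print(n,a,th,((proj(p,W(q,(-r*np.sin(a),-r*np.cos(a),z)))-[u,v])*4).round(0))
    for t in("knob","lens_a_mid","gauge_mid","driver_mid"):print(t,[(np.round(d["centre"],1),round(d["score"],2)) for d in cams.place_of(p,t)][:3])
E
```

```text
clock: 14.38
tcp_pos: [0.5005, -0.0206, 0.1528]
eef_rot: [-3.141, 0.0, 0.719]
wrist_force: [-0.6, -0.1, -0.2]
grip_width: 0.299
clock: 14.75
tcp_pos: [0.5005, -0.0206, 0.1528]
eef_rot: [-3.142, 0.0, 0.719]
wrist_force: [0.2, 0.6, 0.9]
grip_width: 0.449
clock: 15.5
tcp_pos: [0.5014, -0.0209, 0.2759]
eef_rot: [3.138, -0.002, 0.719]
wrist_force: [-0.2, -0.2, 0.1]
grip_width: 0.449
clock: 16.25
tcp_pos: [0.4248, 0.1841, 0.2803]
eef_rot: [-3.141, 0.0, 0.724]
wrist_force: [0.3, -0.9, -0.6]
grip_width: 0.449
scene 0.88 0 [191. 176.]
scene 0.88 0.06 [189. 160.]
scene 0.9 0 [195. 173.]
scene 0.9 0.06 [193. 157.]
scene 0.92 0 [199. 169.]
scene 0.92 0.06 [197. 153.]
scene 0.94 0 [203. 166.]
scene 0.94 0.06 [201. 150.]
knob [(array([201.5, 162.3]), 0.76), (array([144.2, 282.9]), 0.22)]
lens_a_mid [(array([142.4, 286.1]), 0.59)]
gauge_mid [(array([136.9, 236.4]), 0.78), (array([179.9, 213.9]), 0.62)]
driver_mid [(array([342.4, 198.9]), 0.66)]
top 0.88 0 [375. 520.]
top 0.88 0.06 [378. 522.]
top 0.9 0 [369. 526.]
top 0.9 0.06 [372. 527.]
top 0.92 0 [363. 531.]
top 0.92 0.06 [366. 533.]
top 0.94 0 [357. 536.]
top 0.94 0.06 [360. 538.]
knob [(array([306.9, 226.7]), 0.6)]
lens_a_mid [(array([221.8, 228.9]), 0.91)]
gauge_mid [(array([374.4, 227.2]), 0.78), (array([376.1, 162.6]), 0.21)]
driver_mid [(array([161.6, 201.4]), 0.59)]
```

View pics/k_scene.png

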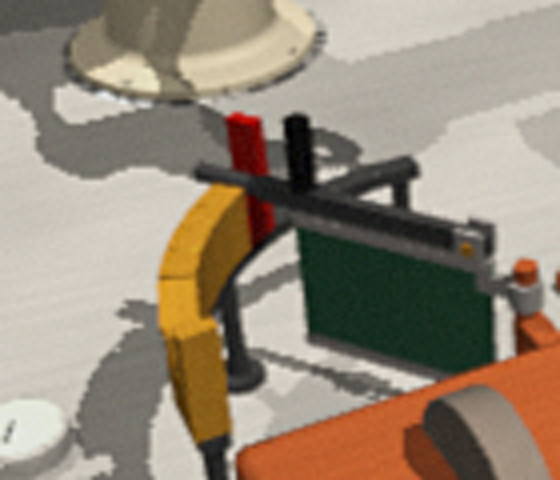

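View pics/k_top.png

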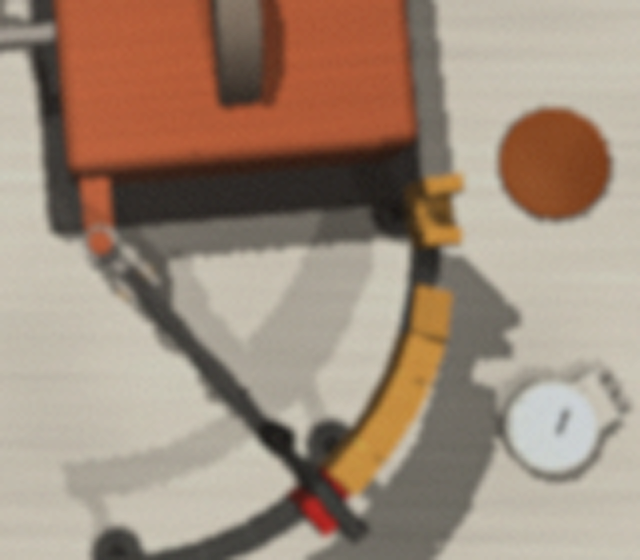

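The scene view shows the bar tip at (200,171), against (199,169) predicted for 0.92 rad and bar level. The bar is parallel to the gate's top edge. The top view shows it between the end of the brass and the red stop, at about (330,490), with the lens and gauge where they were. The arm is clear, so I'm handing in.

```bash
python3 -c "
from plant import workorder;print(workorder.sign_off())"
```

```text
the job is handed in; nothing more can be done
None
```

The gate is parked open in the stay's notch at about 0.92 rad, and I handed the job in at about 16 s of the 51 s allowed.

- **Opening:** I gripped the knob, lifted the bar to about 0.15 rad over the catch and swung the gate to about 0.69 rad. Wrist forces were about 11 N at most, largely the knob turning in the grip.
- **Finding the notch:** I set the bar down on the stay's brass top and loosened the fingers so they only caged the knob. I then pushed the gate on in small steps until the bar dropped by its own weight at about 0.90 rad. The red stop then halted it, with about 6 to 7 N felt.
- **Letting go:** I backed off, opened the gripper and moved the arm well clear.

**Last checks:**
- The final scene picture puts the bar tip within 1 px of the position predicted for 0.92 rad with the bar level; with the bar still on the brass it would be about 4 px higher.
- The top view shows the bar between the end of the brass and the red stop.
- The networks still report a lens, the gauge and the screwdriver within about 3 px of where they lay. I did not measure the second lens separately.

**Failed or not done:**
- My first pose fit, from the networks' points alone, had the edger's yaw about 0.06 rad off. I redid it from hand-picked points.
- I did not pull back on the knob to test the lock; that it is locked rests on the pictures and on the stop I felt.

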